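# Mount the tube drum on the rotator with its axle

## Robot

A 6-joint arm with a two-finger parallel gripper is mounted at the origin on the work surface. World frame = base frame: x ahead of the robot, y to its left, z up, the work surface at z = 0. Lengths are in m, angles in rad, forces in N, time in s.
With the tool pointing down it reaches from about 0.325 to 0.9 m from the base axis. Payload 3.5 kg.
Tool frame: the origin (TCP) lies midway between the tips of the shut fingers; the grasp point (between the pads) lies 19 mm behind it; z points along the fingers, y is the line along which they close (so a half turn about z gives the same grasp; the last joint's range is limited). The gripper opens to 85 mm and grips with 20 to 120 N. Pads are 22 mm wide; open, the fingers measure 114 mm over their backs; the gripper's body (76 mm by 85 mm) begins 54 mm behind the grasp point. The pads swing forward as they close: fully open they stand 13 mm farther back than shut.
Start: joints at [-1.383, 0.276, -0.026, 1.268, 0, 1.467], TCP at [0.179, -0.599, 0.231] pointing down, gripper open.
Joint ranges: [-3.12, 3.12], [-0.85, 1.88], [-1.08, 1.24], [-1.95, 2.15], [-1.57, 1.53], [-3.14, 3.14]. Speed limits (rad/s): [2.57, 2.57, 3.14, 3.14, 3.14, 3.14].

## Interface

Orientations are given as a 3x3 rotation matrix whose columns are the frame's x, y, z axes.
In Python, from cell import bot, jaws, cams, ticket, status gives the robot as it stands. Calls block until the motion is done:
- bot.goto(position, orientation): joint-space move of the TCP to a pose.
- bot.move_l(position, vel=0.15, rot=None, max_force=None): straight line of the TCP; rot=None keeps the orientation; vel is the mean speed in m/s. With max_force (N) it stops when the force on the tool has changed by that much, and returns True; else False.
- bot.move_j(angles): joint-space move.
- jaws.open_gripper() and jaws.gripper_close(f_grip=None): open the fingers fully, or close them until they stop; f_grip is the grip in N (None keeps the last).
- bot.wait(seconds).
- bot.ik(position, orientation): joint angles nearest the present ones, or None.
- cams.grab_frame(name): name is "side" or "top" or "wrist"; returns the picture (384x512x3 uint8, red, green, blue); there is no depth.
- cams.camera_model(name): a dict with "mtx" (3x3 intrinsics, pixels), "dist_coeffs" ([k1, k2, p1, p2, k3] as OpenCV has them; the pictures are not rectified), "rvec" (rotation vector, rad) and "tvec" (3), from world to camera coordinates, as OpenCV has them; the wrist camera has in their place "hand_eye" (4x4, takes a point from camera to tool coordinates, whose origin is the TCP and whose axes are the flange's). Camera axes: x right, y down, z forward; pixel columns grow to the right and rows downward; lengths in m; the calibration is good to about 2 mm. A picture is of the moment at which its call begins: read the wrist's pose just before it. camera_model takes no time and is no camera call.
A pose or a line that the arm cannot do raises bot.IKError and nothing moves.
- ticket.hand_in(): hands the job in; it is judged then, once.
Readings, each from a call of its own:
- status.current_t(): time.
- status.current_joint_pos(): joint angles.
- status.current_joint_velocities(): joint speeds.
- status.current_joint_efforts(): joint torques, N m.
- status.current_position(): TCP position.
- status.current_tcp_rot(): TCP orientation.
- status.current_force(): force on the tool from outside, world axes, zero at the start.
- status.current_torque(): the same for the moment, N m.
- status.current_grip_width(): finger opening in m.
- status.current_finger_force(): force on a finger pad.
Only numpy, scipy, OpenCV 4.12 (cv2) and the standard library are available. Lean on these libraries where they do the work, as an engineer would, in place of code of your own. Each camera call takes 0.05 s, during which the arm holds its last target. There are 200 camera calls.

## Task

Put the tube drum on the rotator: take the axle by its handle, thread it through the bore of the drum lying in the cradle under the glass shelf, and carry the drum over on the axle without touching the drum with the fingers. Lay the axle in the rotator's two saddles with the drum hanging between them and slide the axle home, so that its end butts flush against the drive disc; then let go. Do not strike the glass shelf, and leave the bottle, the flask and the tube rack where they stand.

Things in the scene. Friction and masses are not known exactly. Their poses are not given: they have to be found in the camera images.
- axle_grip (a point): centre of the loose axle's black round handle (16 mm diameter, y -25 to +25 mm). The axle is level along y, +y from handle to tip; x and z turn as it rolls. After the handle: a collar (28 mm diameter) to y +31 mm, then the bare aluminium shaft (10 mm diameter) to the tip at +175 mm. About 60 g. The round handle can be gripped at any lean about its axis
- axle_tip (a point): centre of the axle's tip, the flat free end of its shaft, 175 mm from axle_grip; same axes
- stand: fixed stand that holds the axle level at the start in two V notches open upward; origin on the bench under the axle, z up, axle along y, its centre line 75 mm high. Notch plates 8 mm thick at y -30 and +70 mm, tops 86 mm high, 44 mm wide; base 50 x 130 mm. The handle juts out freely at the -y end, its centre at y -75 mm, give or take 8 mm
- drum_center (a point): centre of the loose grey tube drum: two flanges 100 mm in diameter on a hub, 50 mm long in all, holding small tubes (blue caps stand 6 mm proud of the -y flange). Axis and open 20 mm bore run along y (x, z turn as it rolls). About 130 g. Starts lying on its rims in the cradle, y as the shelf's y, bore level, 90 mm above the bench. Hangs 5 mm below the shaft's centre line when on the axle
- shelf: fixed glass shelf with the drum's cradle under it; origin on the bench below the drum's axis, in the middle of the cradle; x away from the robot, z up. Cradle: block 110 x 150 mm, 36 mm high, with two rubber bars along y at x -24 and +24 mm, tops 45 mm high, on which the drum lies. Legs at x +95 mm, y -325 and +195 mm. The drum is reached from the open front (-x) and the sides
- glass_edge (a point): point on the lower front edge of the shelf's glass board; same axes as the shelf, 11 mm nearer the robot than the drum's axis, 238 mm above the bench. The board spans x 0 to 122, y -330 to +200 mm, z 0 to 12 mm (brackets at its ends hang 10 mm lower; small bottles fixed on top). It overhangs the drum and the threading path, so a tool there must lean, upper end towards the robot
- saddle_mid (a point): point on the fixed rotator midway between its two saddles, at a seated shaft's centre, 85 mm above the bench; y along the seat towards the drive disc, z up. Saddles: V notches open upward (90 degrees, mouth 35 mm wide, tops 10 mm above this point), 10 mm thick, at y -55 and +55 mm. Handle and collar stay outside the -y saddle; axle_grip is at y -102 mm when home. Base plate 12 mm thick
- drive_face (a point): centre of the flat face of the rotator's fixed steel drive disc (36 mm diameter), facing -y towards the saddles, 73 mm in +y from saddle_mid, same axes; the axle's tip must butt against it. Behind it a white motor housing 130 mm high, 100 mm wide in x, from y +12 to +92 mm of this point
- bottle_center (a point): centre of an amber bottle standing on the bench, 68 mm in diameter, 140 mm high; a bystander
- flask_center (a point): centre of a conical glass flask standing on the bench, 84 mm in diameter at the foot, 135 mm high; a bystander
- rack_center (a point): centre of a low green tube rack 80 x 130 x 50 mm (tubes to 71 mm); a bystander
There are look-alikes about, which are no part of the job. Leave any red look-alike of the part that bears drum_center alone. Of the things shaped like the part that bears axle_grip, the aluminium one is meant.

How it is judged:
On the way:
1. the drum hangs on the axle, lifted at least 20 mm off its cradle, not touched by the fingers (x of drum_center in the frame of axle_grip between -0.009 and 0.009 m and z of drum_center in the frame of axle_grip between -0.009 and 0.009 m and y of drum_center in the frame of axle_grip between 0.05 and 0.155 m and angle between the y axis of axle_grip and the y axis of drum_center, either way round below 0.25 rad and z of drum_center in the frame of shelf above 0.11 m and contact force between the fingers and drum below 0.3 N), for 0.2 s.
At the end, for the whole second after the job is handed in: The axle lies in both saddles (both ends within 6 mm of its seat sideways and in height) with its tip within 3 mm of the drive disc's face; the drum hangs on it between the saddles (centre within 30 mm of the middle, at most 10 mm below and 3 mm above the seat line); drum and axle are at rest (x of drum_center in the frame of axle_grip between -0.009 and 0.009 m and z of drum_center in the frame of axle_grip between -0.009 and 0.009 m and y of drum_center in the frame of axle_grip between 0.05 and 0.155 m and angle between the y axis of axle_grip and the y axis of drum_center, either way round below 0.25 rad and x of axle_grip in the frame of saddle_mid between -0.006 and 0.006 m and z of axle_grip in the frame of saddle_mid between -0.006 and 0.006 m and x of axle_tip in the frame of drive_face between -0.006 and 0.006 m and z of axle_tip in the frame of drive_face between -0.006 and 0.006 m and y of axle_tip in the frame of drive_face between -0.003 and 0.003 m and y of drum_center in the frame of saddle_mid between -0.03 and 0.03 m and z of drum_center in the frame of saddle_mid between -0.01 and 0.003 m and linear speed of axle below 0.02 m/s and linear speed of drum below 0.03 m/s); the robot touches nothing.
It fails at once if the arm strikes the glass shelf or its cradle with more than 20 N (contact force between the arm and shelf above 20 N).
It fails at once if the fingers strike the glass shelf or its cradle with more than 20 N (contact force between the fingers and shelf above 20 N).
It fails at once if the axle strikes the glass shelf or its cradle with more than 20 N (contact force between axle and shelf above 20 N).
It fails at once if the fingers handle the drum (more than 3 N) (contact force between the fingers and drum above 3 N).
It fails at once if the bottle, flask or rack is moved by more than 20 mm (distance of any of bottle_center, flask_center, rack_center from where it was at the start of the episode above 0.02 m).
It also fails if it takes over 58 s, if anything falls off the work surface, if the arm or the gripper's body presses on something with over 40 N, if the wrist force passes 120 N, or if a joint passes its speed limit or range.

## Working session

There is one attempt and no reset: what is moved stays moved. The work goes in short steps, each a Python script; the robot and the scene stay as the last script left them, time stands still between calls to the robot, and variables do not carry over. Pictures are saved under pics/ and viewed, at most 10 in all, crops included, and the job is handed in when it is done.

```bash
mkdir -p pics; ls; python3 - <<'E'
from cell import bot,jaws,cams,ticket,status
import cv2,numpy as np
for n in ("side","top"):
    im=cams.grab_frame(n); cv2.imwrite(f"pics/{n}0.png",im[:,:,::-1])
    m=cams.camera_model(n); R=cv2.Rodrigues(np.array(m["rvec"]))[0]; print(n,np.round(m["mtx"],1).tolist(),np.round(m["dist_coeffs"],3),(-R.T@np.array(m["tvec"]).ravel()).round(3),R[2].round(3))
print(np.round(cams.camera_model("wrist")["hand_eye"],3),status.current_tcp_rot().round(3) , status.current_t())
E
```

```text
pics
side [[498.2, 0.0, 257.7], [0.0, 498.2, 187.5], [0.0, 0.0, 1.0]] [0.058 0.    0.    0.    0.   ] [0.251 0.931 1.272] [ 0.222 -0.637 -0.738]
top [[416.7, 0.0, 249.3], [0.0, 416.7, 197.1], [0.0, 0.0, 1.0]] [-0.037  0.     0.     0.     0.   ] [ 0.538 -0.056  1.267] [ 0.05  -0.007 -0.999]
[[-0.    -0.96  -0.28   0.071]
 [ 1.    -0.     0.001 -0.001]
 [-0.001 -0.28   0.96  -0.144]
 [ 0.     0.     0.     1.   ]] [[ 0.958  0.287 -0.   ]
 [ 0.287 -0.958  0.002]
 [ 0.    -0.002 -1.   ]] 0.1
```

View pics/side0.png

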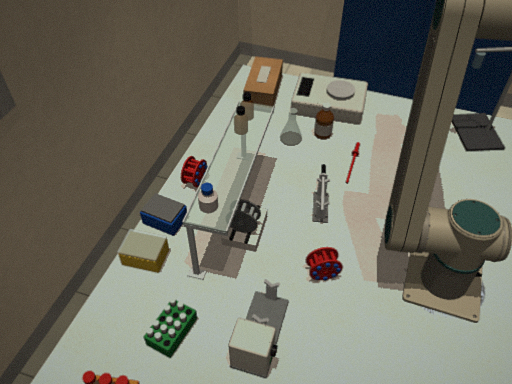

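View pics/top0.png

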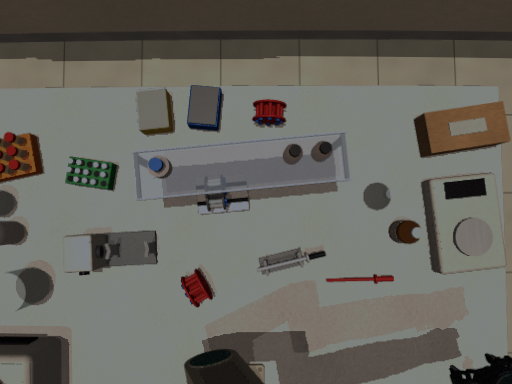

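The side view shows the aluminium axle in its stand near (322,195), the grey drum in its cradle under the glass near (243,218), and the rotator near (258,335).

Look-alikes in the top view:
- **Axles:** aluminium with black handle at (290,261) and red at (360,280). The aluminium one is meant.
- **Drums:** grey under the glass at (222,197), red at (268,110) and (197,288). The grey one is meant.

Next I'll confirm this in one enlarged crop.

```bash
python3 - <<'E'
import cv2
im=cv2.imread("pics/top0.png")[125:305,55:355]
cv2.imwrite("pics/topc.png",cv2.resize(im,(800,480),interpolation=cv2.INTER_CUBIC))
im=cv2.imread("pics/side0.png")[155:375,180:345]
cv2.imwrite("pics/sidec.png",cv2.resize(im,(450,600),interpolation=cv2.INTER_CUBIC))
E
```

```text
(no output)
```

View pics/topc.png

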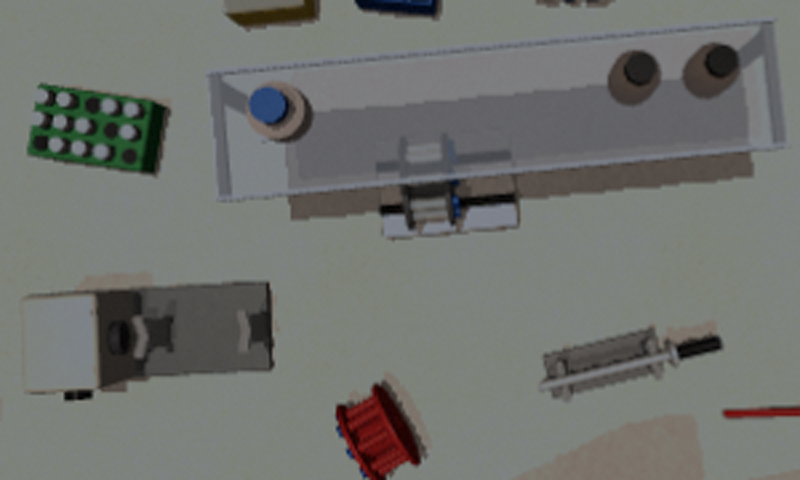

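View pics/sidec.png

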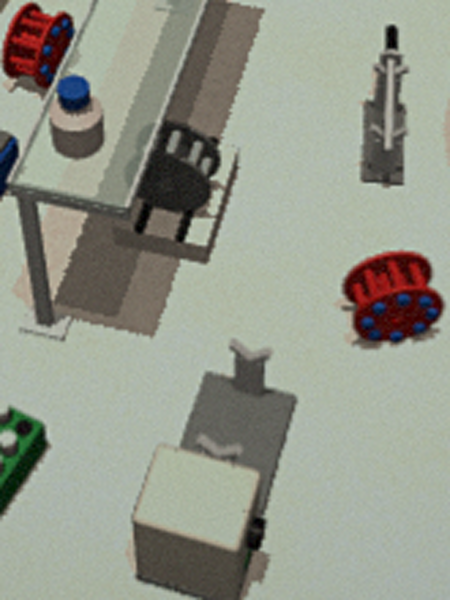

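The crops confirm it: aluminium axle on its stand with the tip at crop (543,385) and handle end at (720,343). The grey drum is at crop (430,190) with blue caps on its -y side, and the rotator saddles are at crop (150,330) and (250,330).

```bash
cat > h.py <<'E'
from cell import bot,jaws,cams,ticket,status
import cv2,numpy as np
def cam(n,pose=None):
    m=cams.camera_model(n); K=np.array(m["mtx"]);d=np.array(m["dist_coeffs"])
    if n=="wrist":
        T=np.eye(4);T[:3,:3]=pose[1];T[:3,3]=pose[0];T=T@np.array(m["hand_eye"]);R=T[:3,:3];c=T[:3,3]
    else:
        R=cv2.Rodrigues(np.array(m["rvec"]))[0].T;c=-R@np.array(m["tvec"]).ravel()
    return K,d,R,c
def ray(cm,px):
    K,d,R,c=cm
    u=cv2.undistortPoints(np.array(px,float).reshape(1,1,2),K,d).ravel()
    return c,R@np.array([u[0],u[1],1.])
def onz(cm,px,z):
    c,v=ray(cm,px);return c+v*(z-c[2])/v[2]
def proj(cm,P):
    K,d,R,c=cm
    return cv2.projectPoints(np.array(P,float).reshape(-1,1,3),cv2.Rodrigues(R.T)[0],-R.T@c,K,d)[0].reshape(-1,2)
E
python3 - <<'E'
from h import *
ct=cam("top");cs=cam("side")
t=lambda u,v,z:onz(ct,(55+u/2.667,125+v/2.667),z).round(4)
s=lambda u,v,z:onz(cs,(180+u/2.727,155+v/2.727),z).round(4)
print("tip",t(543,385,.075),s(388,147,.08)," handle end",t(720,343,.075),s(391,28,.075))
print("glass",t(220,200,.25),t(785,148,.25),s(128,212,.238))
print("cradle front",t(383,238,.036),t(519,228,.036),s(208,262,.036),s(238,150,.036))
print("saddles",t(143,330,.085),t(243,330,.085),s(218,450,.085),s(250,352,.085))
print("housing",t(25,297,.13),t(97,293,.13),t(100,390,.13),t(27,393,.13))
print("base",t(268,283,.012),t(272,368,.012))
print("bottle",onz(ct,(403,232),.07),"flask",onz(ct,(377,196),.07),"rack",t(97,130,.05))
print(cams.camera_model("wrist")["mtx"],cams.camera_model("wrist")["dist_coeffs"])
E
```

```text
tip [ 0.3917 -0.0896  0.075 ] [ 0.3898 -0.0822  0.08  ]  handle end [ 0.4346 -0.2794  0.075 ] [ 0.4359 -0.2755  0.075 ]
glass [0.5835 0.2099 0.25  ] [ 0.6279 -0.3095  0.25  ] [0.5837 0.215  0.238 ]
cradle front [0.5499 0.0849 0.036 ] [ 0.5599 -0.0656  0.036 ] [0.5398 0.1091 0.036 ] [ 0.5607 -0.0544  0.036 ]
saddles [0.4535 0.3344 0.085 ] [0.453  0.2279 0.085 ] [0.4465 0.3417 0.085 ] [0.4518 0.2303 0.085 ]
housing [0.4909 0.4415 0.13  ] [0.4946 0.3671 0.13  ] [0.396  0.3632 0.13  ] [0.3932 0.4384 0.13  ]
base [0.5003 0.2174 0.012 ] [0.4051 0.2127 0.012 ]
bottle [ 0.49388228 -0.5075626   0.07      ] flask [ 0.5984203  -0.43405385  0.07      ] rack [0.6707 0.3989 0.05  ]
[[329.34117462   0.         255.75252017]
 [  0.         329.34117462 188.20553852]
 [  0.           0.           1.        ]] [-0.07902287  0.          0.          0.          0.        ]
```

```bash
cat >> h.py <<'E'
def look(cp,tg):
    H=np.array(cams.camera_model("wrist")["hand_eye"]);z=np.array(tg,float)-cp;z/=np.linalg.norm(z)
    q0=np.array(status.current_joint_pos());best=None
    for a in np.arange(0,360,15):
        x0=np.cross(z,[0,0,1.]) if abs(z[2])<.99 else np.array([0,-1.,0]);x0/=np.linalg.norm(x0);y0=np.cross(z,x0)
        a=np.radians(a);x=np.cos(a)*x0+np.sin(a)*y0
        C=np.eye(4);C[:3,:3]=np.c_[x,np.cross(z,x),z];C[:3,3]=cp
        T=C@np.linalg.inv(H);q=bot.ik(T[:3,3],T[:3,:3])
        if q is not None:
            k=np.abs(np.array(q)-q0).max()
            if best is None or k<best[0]: best=(k,np.array(q),T)
    return best
def shoot(name):
    p=(np.array(status.current_position()),np.array(status.current_tcp_rot()))
    im=cams.grab_frame("wrist");cv2.imwrite(f"pics/{name}.png",im[:,:,::-1]);np.savez(f"pics/{name}.npz",p=p[0],R=p[1]);return im
def wcam(name):
    d=np.load(f"pics/{name}.npz");return cam("wrist",(d["p"],d["R"]))
def axes(yaw,lean,s=1):
    """tool rot: tool x = s*axle y, tool z down, leaning (upper end towards robot)"""
    y=np.array([-np.sin(yaw),np.cos(yaw),0]);x=np.array([np.cos(yaw),np.sin(yaw),0])
    z=np.sin(lean)*x-np.cos(lean)*np.array([0,0,1]);X=s*y
    return np.c_[X,np.cross(z,X),z]
E
python3 - <<'E'
from h import *
for l in (0,30,45,55):
  for s in (1,-1):
    r=[]
    for nm,g,yaw in (("grasp",(.43,-.255,.075),.22),("pre",(.46,-.23,.09),.085),("thr0",(.615,-.23,.09),.085),("thr1",(.60,-.1,.09),.085),("lift",(.60,-.1,.135),.085),("out",(.43,-.1,.16),.085),("rot",(.455,.17,.16),.03),("rot1",(.455,.18,.085),.03)):
        R=axes(yaw,np.radians(l),s);q=bot.ik(np.array(g)+.019*R[:,2],R);r.append(None if q is None else np.round(q,1).tolist())
    print(l,s,r)
for n,c,t in (("shelf",(.42,-.25,.30),(.59,-.02,.10)),("shelf2",(.40,-.22,.25),(.59,-.02,.10)),("axle",(.41,-.19,.36),(.41,-.18,.07)),("rot",(.45,.25,.40),(.45,.28,.08))):
    b=look(np.array(c),t); print(n,None if b is None else (b[0].round(2),b[1].round(2),b[2][:3,3].round(3)))
E
```

```text
0 1 [[-0.7, 0.2, -0.5, 0.8, 0.0, 0.7], [-0.6, 0.2, -0.5, 0.9, 0.0, 0.9], [-0.5, 0.4, -0.1, 1.0, 0.0, 1.0], [-0.3, 0.4, -0.3, 0.9, 0.0, 1.2], [-0.3, 0.3, -0.2, 1.0, 0.0, 1.2], [-0.4, 0.0, -0.5, 1.0, 0.0, 1.1], [0.2, 0.1, -0.4, 1.0, 0.0, 1.8], [0.2, 0.2, -0.5, 0.9, 0.0, 1.8]]
0 -1 [[-0.7, 0.2, -0.5, 0.8, 0.0, -2.5], [-0.6, 0.2, -0.5, 0.9, 0.0, -2.2], [-0.5, 0.4, -0.1, 1.0, 0.0, -2.1], [-0.3, 0.4, -0.3, 0.9, 0.0, -1.9], [-0.3, 0.3, -0.2, 1.0, 0.0, -1.9], [-0.4, 0.0, -0.5, 1.0, 0.0, -2.0], [0.2, 0.1, -0.4, 1.0, 0.0, -1.4], [0.2, 0.2, -0.5, 0.9, 0.0, -1.4]]
30 1 [[-0.9, 0.1, -0.8, 0.5, 0.5, 0.5], [-0.8, 0.0, -0.8, 0.4, 0.4, 0.8], [-0.6, 0.3, -0.5, 0.3, 0.3, 1.0], [-0.4, 0.2, -0.7, 0.3, 0.2, 1.2], [-0.4, 0.1, -0.6, 0.4, 0.2, 1.2], [-0.6, -0.3, -0.9, 0.5, 0.3, 1.0], [0.3, -0.2, -0.8, 0.4, -0.1, 1.8], [0.3, -0.0, -0.9, 0.2, -0.1, 1.8]]
30 -1 [[-0.9, 0.1, -0.8, 0.5, 0.5, -2.7], [-0.8, 0.0, -0.8, 0.4, 0.4, -2.4], [-0.6, 0.3, -0.5, 0.3, 0.3, -2.2], [-0.4, 0.2, -0.7, 0.3, 0.2, -2.0], [-0.4, 0.1, -0.6, 0.4, 0.2, -2.0], [-0.6, -0.3, -0.9, 0.5, 0.3, -2.2], [0.3, -0.2, -0.8, 0.4, -0.1, -1.3], [0.3, 
[... 679 characters left out ...]
5, 0.4, 1.2], [-0.5, 0.1, -0.9, -0.4, 0.4, 1.2], None, None, None]
55 -1 [[-1.1, 0.2, -0.9, 0.1, 0.9, -2.8], [-1.0, 0.1, -1.0, -0.2, 0.8, -2.4], [-0.7, 0.3, -0.8, -0.3, 0.6, -2.1], [-0.5, 0.2, -1.0, -0.5, 0.4, -1.9], [-0.5, 0.1, -0.9, -0.4, 0.4, -1.9], None, None, None]
shelf (np.float64(1.05), array([-0.97,  0.51, -0.34,  1.58,  1.05,  0.42]), array([ 0.494, -0.163,  0.188]))
shelf2 (np.float64(1.2), array([-0.98,  0.56, -0.49,  1.44,  1.2 ,  0.39]), array([ 0.492, -0.134,  0.151]))
axle (np.float64(0.55), array([-0.84, -0.04, -0.49,  1.16,  0.31,  1.52]), array([ 0.391, -0.205,  0.201]))
rot (np.float64(1.53), array([ 0.14, -0.  , -0.38,  1.14,  0.37,  1.72]), array([0.451, 0.237, 0.24 ]))
```

```bash
python3 - <<'E'
from h import *
for n,c,t in (("w_rot",(.45,.25,.40),(.45,.28,.08)),("w_shelf",(.42,-.25,.30),(.59,-.02,.10)),("w_axle",(.41,-.19,.36),(.41,-.18,.07))):
    bot.move_j(look(np.array(c),t)[1]);bot.wait(.2);shoot(n);print(status.current_t())
a=cv2.imread("pics/w_shelf.png");b=cv2.imread("pics/w_rot.png");c=cv2.imread("pics/w_axle.png")
cv2.imwrite("pics/v1.png",cv2.resize(a,(800,600),interpolation=cv2.INTER_CUBIC))
cv2.imwrite("pics/v2.png",cv2.resize(b,(800,600),interpolation=cv2.INTER_CUBIC))
cv2.imwrite("pics/v3.png",cv2.resize(c,(800,600),interpolation=cv2.INTER_CUBIC))
E
```

```text
3.4083
5.0583
6.0917
```

View pics/v1.png

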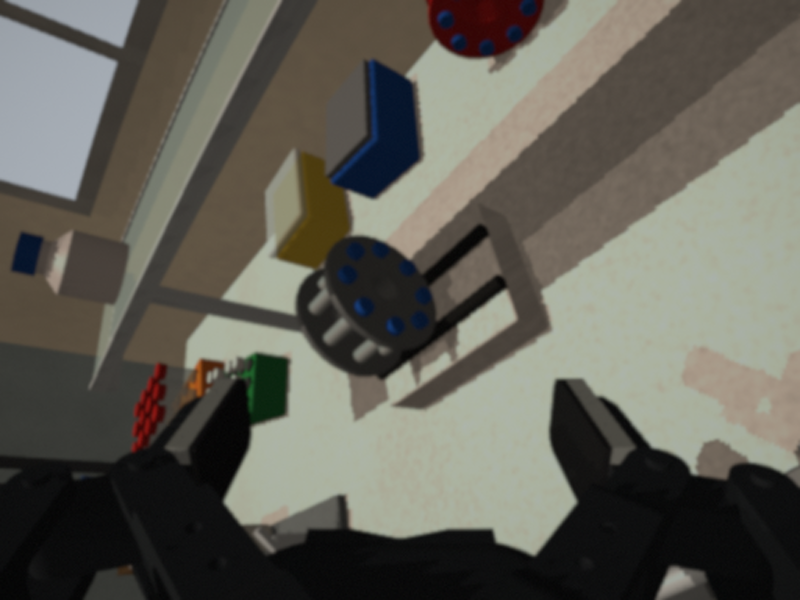

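View pics/v2.png

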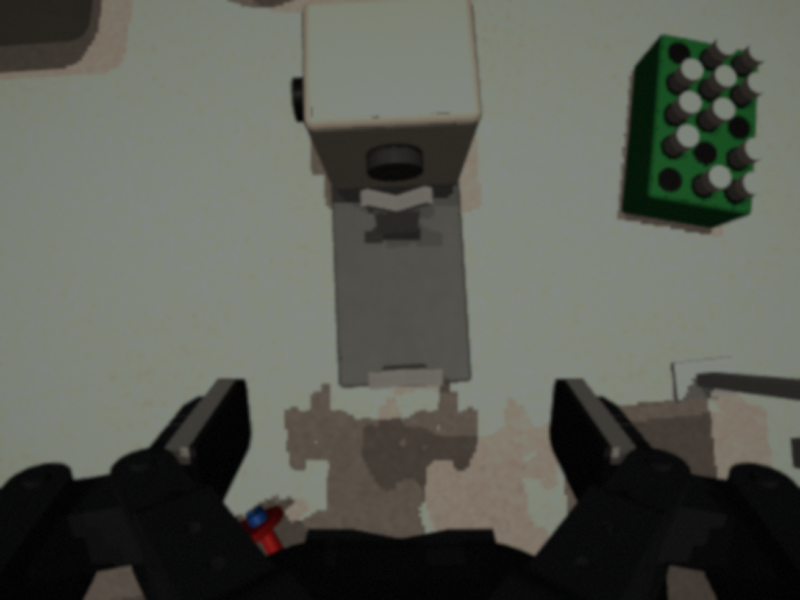

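View pics/v3.png

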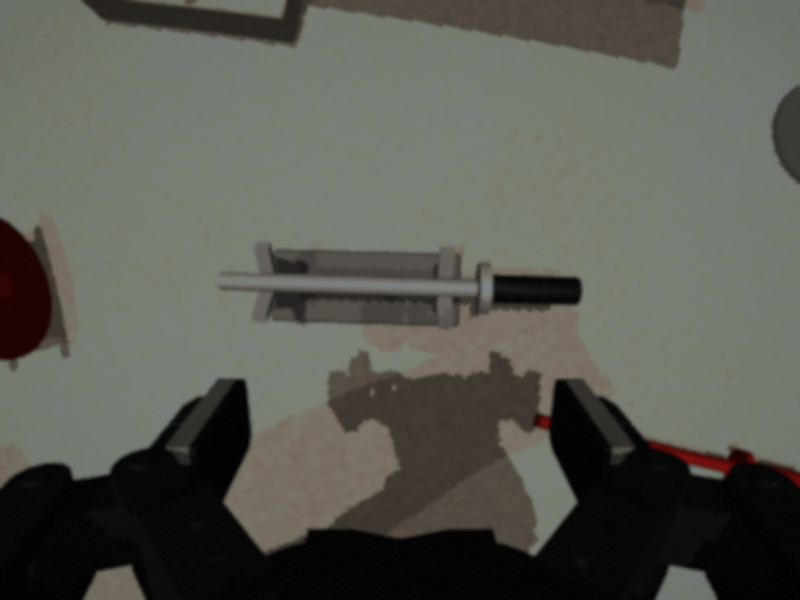

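The wrist views show the following, in 800x600 picture pixels:
- **Drum:** the -y flange has blue caps in a ring about (388,289). The bar ends are at (483,230) and (502,282).
- **Rotator:** the disc is at (396,163), with saddles centred at (396,198) and (405,378).
- **Axle:** the tip is at (220,281), the collar at (485,287) and the handle end at (580,291).

```bash
python3 - <<'E'
from h import *
ct=cam("top")
W=lambda n,u,v,z:onz(wcam(n),((u+.5)*.64-.5,(v+.5)*.64-.5),z).round(4)
A=[W("w_axle",*p,.075) for p in ((220,281),(580,291))];d=A[0]-A[1]
print("axle",A,np.linalg.norm(d),"yaw",np.arctan2(-d[0],d[1]),"collar",W("w_axle",485,287,.075), W("w_axle",479,290,.075),W("w_axle",493,290,.075))
print("rot saddles",W("w_rot",396,188,.095),W("w_rot",405,378,.095),"V",W("w_rot",397,208,.085)," disc",W("w_rot",396,165,.085),"base",[W("w_rot",*p,.012) for p in ((333,195),(340,386),(461,190),(470,378))],"hous",W("w_rot",308,123,.13),W("w_rot",480,122,.13))
im=cv2.imread("pics/w_shelf.png").astype(int);b,g,r=im[...,0],im[...,1],im[...,2]
m=((b-r>25)&(b-g>15)).astype(np.uint8);m[:140]=0;m[230:]=0;m[:,:195]=0;m[:,290:]=0
n,l,s,c=cv2.connectedComponentsWithStats(m)
cc=[c[i] for i in range(1,n) if s[i,4]>15];print(np.round(cc,1).tolist(),[s[i,4] for i in range(1,n)])
cm=wcam("w_shelf")
from scipy.optimize import least_squares
for yaw in (.085,):
    ex=np.array([np.cos(yaw),np.sin(yaw),0]);ey=np.array([-np.sin(yaw),np.cos(yaw),0])
    def pts(k):
        o=[]
        for p in cc:
            q,v=ray(cm,p);P=q+v*((k-q@ey)/(v@ey));o.append((P@ex,P[2]))
        return np.array(o)
    for k in np.arange(-.08,-.03,.01):
        P=pts(k);f=least_squares(lambda t:np.hypot(P[:,0]-t[0],P[:,1]-t[1])-t[2],[.6,.09,.04]);print(k,f.x.round(4),f.cost**.5*1e3,"world",(f.x[0]*ex+k*ey).round(4))
print("bars",W("w_shelf",483,230,.045),W("w_shelf",502,282,.045),"cradle",W("w_shelf",394,405,.036),W("w_shelf",548,325,.036),W("w_shelf",480,207,.036))
E
```

```text
axle [array([ 0.3911, -0.0823,  0.075 ]), array([ 0.4373, -0.278 ,  0.075 ])] 0.20107941217339984 yaw 0.23183104921170805 collar [ 0.4258 -0.2264  0.075 ] [ 0.4234 -0.2236  0.075 ] [ 0.4254 -0.2311  0.075 ]
rot saddles [0.4479 0.3438 0.095 ] [0.4533 0.2294 0.095 ] V [0.4485 0.334  0.085 ]  disc [0.4479 0.3619 0.085 ] base [array([0.3985, 0.3639, 0.012 ]), array([0.4055, 0.2177, 0.012 ]), array([0.4977, 0.3678, 0.012 ]), array([0.5028, 0.2236, 0.012 ])] hous [0.3997 0.3703 0.13  ] [0.4944 0.3708 0.13  ]
[[226.9, 160.4], [242.8, 159.4], [260.0, 171.1], [221.5, 175.4], [270.2, 188.8], [232.0, 196.0], [268.0, 204.4], [252.2, 208.2]] [np.int32(83), np.int32(64), np.int32(62), np.int32(99), np.int32(68), np.int32(115), np.int32(83), np.int32(104)]
-0.08 [0.58   0.1205 0.0299] 0.30633940648785674 world [ 0.5847 -0.0305  0.    ]
-0.07 [0.5889 0.1117 0.0313] 0.32139759884049285 world [ 0.5928 -0.0197  0.    ]
-0.06000000000000001 [0.5979 0.1029 0.0328] 0.33645579121004093 world [ 0.6009 -0.009   0.    ]
-0.05000000000000002 [0.6069 0.094  0.0343] 0.35151398354964236 world [0.609  0.0017 0.    ]
-0.04000000000000002 [0.6159 0.0852 0.0357] 0.36657217590307367 world [0.6171 0.0124 0.    ]
bars [ 0.6374 -0.0578  0.045 ] [ 0.5898 -0.0628  0.045 ] cradle [0.55   0.0818 0.036 ] [ 0.5493 -0.0828  0.036 ] [ 0.6658 -0.0536  0.036 ]
```

```bash
cat >> h.py <<'E'
ORG=np.array([.6105,.0145,0]);SY=.085
def F(o,yaw,x,y,z):
    return np.array([o[0]+x*np.cos(yaw)-y*np.sin(yaw),o[1]+x*np.sin(yaw)+y*np.cos(yaw),z])
L45=np.radians(45)
def tcp(g,R): return np.array(g)+.019*R[:,2]
E
python3 - <<'E'
from h import *
R=axes(.228,L45);g=np.array([.4316,-.2537,.075])
bot.goto(tcp(g,R)-.09*R[:,2],R)
bot.move_l(tcp(g,R),vel=.12)
jaws.gripper_close(f_grip=100)
print(status.current_grip_width(),status.current_force(),status.current_t())
p=np.array(status.current_position());bot.move_l(p+[0,0,.07],vel=.15)
print(status.current_force())
R=axes(SY,L45)
for q in ((-.15,-.215,.13),(-.15,-.215,.09),(0,-.215,.09)):
    print(q,bot.ik(tcp(F(ORG,SY,*q),R),R) is not None)
bot.goto(tcp(F(ORG,SY,-.15,-.215,.13),R),R)
print(status.current_t())
bot.move_l(tcp(F(ORG,SY,-.15,-.215,.09),R),vel=.2)
bot.move_l(tcp(F(ORG,SY,0,-.215,.09),R),vel=.15)
bot.wait(.2);shoot("w_thr")
for n in ("top","side"): cv2.imwrite(f"pics/{n}1.png",cams.grab_frame(n)[:,:,::-1])
print(status.current_t(),status.current_force(),status.current_grip_width())
a=cv2.imread("pics/w_thr.png");b=cv2.imread("pics/top1.png")[165:265,190:325];c=cv2.imread("pics/side1.png")[130:270,190:330]
v=np.zeros((600,800,3),np.uint8);v[:300,:400]=cv2.resize(a,(400,300));v[:300,400:]=cv2.resize(b,(400,300),interpolation=cv2.INTER_CUBIC)
v[300:,:300]=cv2.resize(c,(300,300),interpolation=cv2.INTER_CUBIC)
v[300:,300:]=cv2.resize(a[60:300,60:460],(500,300));cv2.imwrite("pics/v4.png",v)
E
```

```text
0.012899963981105805 [-0.48626254 -0.17216876  1.78365531] 9.3417
[ 0.30736194  0.71481516 -1.14892964]
(-0.15, -0.215, 0.13) True
(-0.15, -0.215, 0.09) True
(0, -0.215, 0.09) True
10.4333
12.2833 [-0.14567705 -0.48679789 -0.23360231] 0.01278471316679881
```

View pics/v4.png

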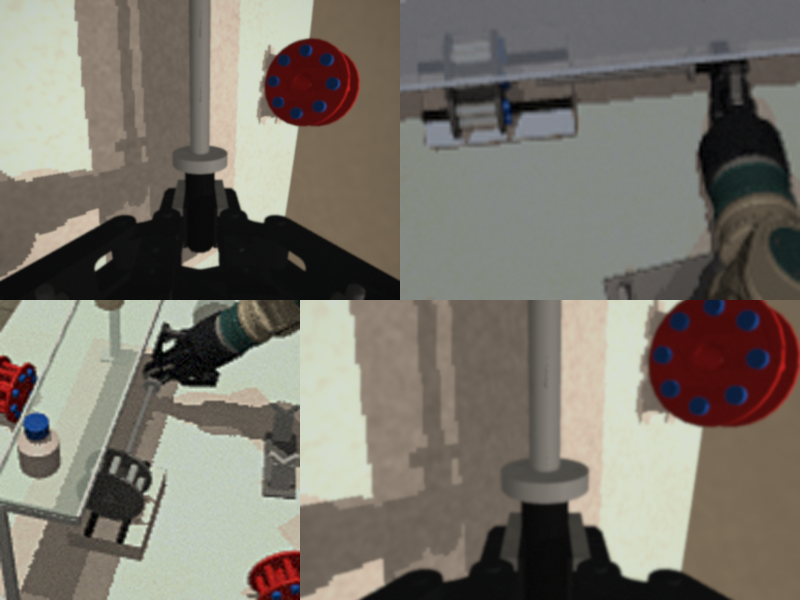

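The axle is gripped and centred between the pads, with the shaft at column 200/400. The tip is about 30 mm short of the drum's caps. Next I'll measure how the shaft sits in the hand.

```bash
python3 - <<'E'
from h import *
from scipy.optimize import least_squares
d=np.load("pics/w_thr.npz");R=d["R"];p=d["p"];H=np.array(cams.camera_model("wrist")["hand_eye"]);K,D,_,_=cam("top")
m=cams.camera_model("wrist");K=np.array(m["mtx"]);D=np.array(m["dist_coeffs"])
g=cv2.GaussianBlur(cv2.cvtColor(cv2.imread("pics/w_thr.png"),cv2.COLOR_BGR2GRAY),(3,9),0).astype(float)
obs=[]
for r in range(5,180,8):
    gr=np.gradient(g[r]);
    a=225+np.argmax(np.abs(gr[225:257]));b=257+np.argmax(np.abs(gr[257:290]))
    sub=lambda k:k+.5*(abs(gr[k-1])-abs(gr[k+1]))/(abs(gr[k-1])-2*abs(gr[k])+abs(gr[k+1])-1e-9)
    obs+=[(sub(a),r),(sub(b),r)]
print(np.round([o[0] for o in obs],1))
u=cv2.undistortPoints(np.array(obs,float).reshape(-1,1,2),K,D).reshape(-1,2)
V=np.c_[u,np.ones(len(u))]@H[:3,:3].T;V/=np.linalg.norm(V,axis=1)[:,None];C=H[:3,3]
def res(t): # axis: point (0,t0,t1) dir (1,t2,t3) in tool frame
    a=np.array([1,t[2],t[3]]);a/=np.linalg.norm(a);P=np.array([0,t[0],t[1]])
    n=np.cross(V,a);n/=np.linalg.norm(n,axis=1)[:,None]
    return np.abs(n@(P-C))-.005
f=least_squares(res,[0,-.019,0,0],loss="soft_l1",f_scale=.0003)
print("tool-frame axis y,z,slopes",f.x.round(4),"rms mm",1e3*np.sqrt(np.mean(f.fun**2)))
L=.175;P=lambda s:p+R@np.array([s,f.x[0]+s*f.x[2],f.x[1]+s*f.x[3]])
print("grip",P(0),"tip",P(L),"want tip",F(ORG,SY,0,-.04,.09))
for n in("top","side"):
    cm=cam(n);print(n,"pred tip px",proj(cm,[P(L),P(.04)]).round(1).tolist(),"bore mouths",proj(cm,[F(ORG,SY,0,-.005,.09),F(ORG,SY,0,.046,.09)]).round(1).tolist())
a=cv2.imread("pics/side1.png")[180:265,205:275];b=cv2.imread("pics/top1.png")[165:225,195:310]
v=np.zeros((600,800,3),np.uint8);v[:510,:420]=cv2.resize(a,None,fx=6,fy=6,interpolation=cv2.INTER_CUBIC)
b=cv2.resize(b[:,:75],None,fx=5,fy=5,interpolation=cv2.INTER_CUBIC);v[:300,425:800]=b[:300,:375];cv2.imwrite("pics/v5.png",v)
E
```

```text
[241.2 269.2 241.1 269.3 241.2 269.2 241.  269.  241.3 269.1 241.5 269.1
 241.5 268.8 241.7 268.8 241.6 268.8 241.8 268.5 241.9 268.5 242.  268.5
 241.9 268.3 241.7 268.4 241.9 268.4 242.  268.3 242.5 268.1 242.3 268.2
 242.2 268.2 242.7 267.9 242.6 268.  242.6 268. ]
tool-frame axis y,z,slopes [ 0.0005 -0.0169 -0.0008  0.01  ] rms mm 0.0472310810486756
grip [ 0.62976618 -0.19967614  0.08858761] tip [ 0.61618049 -0.02519998  0.08732671] want tip [ 0.61389591 -0.02535559  0.09      ]
top pred tip px [[235.4, 190.4], [282.8, 186.4]] bore mouths [[223.1, 192.3], [205.1, 193.9]]
side pred tip px [[247.9, 201.6], [259.1, 171.7]] bore mouths [[245.6, 209.5], [241.0, 222.0]]
```

View pics/v5.png

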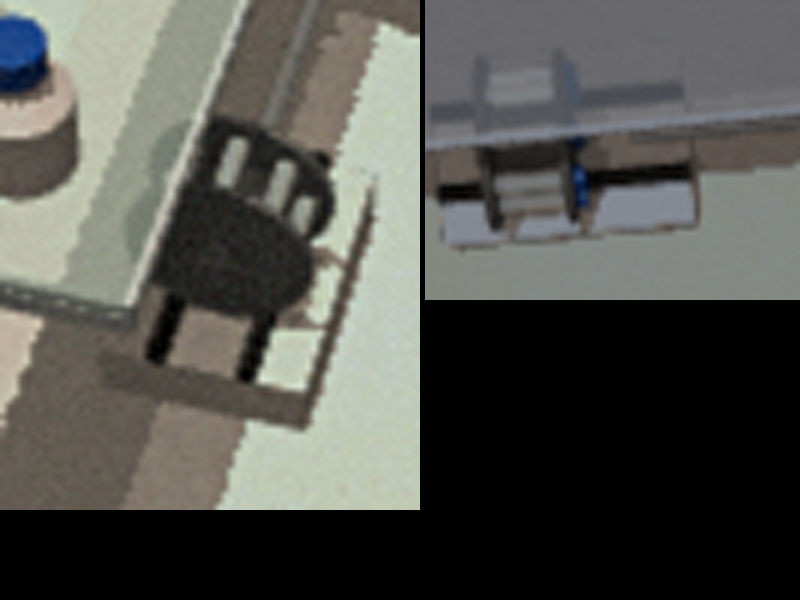

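The side crop shows the +y flange with its right extreme at crop (315,262) and its bottom at (240,318). The white cradle top ends at (308,390) and (375,185). I'll check these against predicted projections.

```bash
python3 - <<'E'
from h import *
cm=cam("side");a=np.linspace(0,2*np.pi,361)
sc=lambda P:(proj(cm,P)-[205,180]+.5)*6
for y in (.035,.04,.046):
    c=sc([F(ORG,SY,.05*np.cos(t),y,.09+.05*np.sin(t)) for t in a]);print(y,"right",c[c[:,0].argmax()].round(),"bottom",c[c[:,1].argmax()].round())
print("cradle corners (-55,+-75,36)",sc([F(ORG,SY,-.055,.075,.036),F(ORG,SY,-.055,-.075,.036)]).round())
print("bar ends",sc([F(ORG,SY,x,.075,.045) for x in (-.024,.024)]).round(), "obs ~(247,380),(160,362)")
print("glass edge y",sc([F(ORG,SY,-.011,y,.238) for y in (.2,.0)]).round(),"mm/px:",sc([F(ORG,SY,.01,.04,.09),F(ORG,SY,0,.04,.09),F(ORG,SY,0,.04,.1)]).round(1))
im=cv2.imread("pics/side1.png");g=cv2.cvtColor(im,cv2.COLOR_BGR2GRAY)
ct=cam("top");s2=lambda P:(proj(ct,P)-[195,165]+.5)*5+[425,0]
print("top: cradle corners",s2([F(ORG,SY,-.055,.075,.036),F(ORG,SY,-.055,-.075,.036)]).round(),"obs (447,247),(697,227)")
print("top: flange front extremes",s2([F(ORG,SY,-.05,y,.09) for y in (-.012,.038)]).round(),"obs (578,207?),(497,220?)")
print("top glass edge",s2([F(ORG,SY,-.011,y,z) for y in (-.05,.1) for z in (.238,.25)]).round())
E
```

```text
0.035 right [321. 259.] bottom [257. 302.]
0.04 right [318. 266.] bottom [254. 310.]
0.046 right [315. 275.] bottom [251. 319.]
cradle corners (-55,+-75,36) [[309. 387.]
 [381. 168.]]
bar ends [[250. 363.]
 [160. 344.]] obs ~(247,380),(160,362)
glass edge y [[139. 316.]
 [262.  -7.]] mm/px: [[203.3 241.9]
 [222.4 245.9]
 [222.  233.4]]
top: cradle corners [[446. 250.]
 [699. 226.]] obs (447,247),(697,227)
top: flange front extremes [[588. 226.]
 [500. 234.]] obs (578,207?),(497,220?)
top glass edge [[644. 134.]
 [643. 133.]
 [341. 162.]
 [337. 161.]]
```

The cradle, glass and flange projections agree to about 1–2 mm. The shaft sits about 2.5 mm low and 2 mm far, so I'll correct that and thread.

```bash
python3 - <<'E'
from h import *
R=axes(SY,L45);dx,dz=-.0012,.0022
bot.move_l(tcp(F(ORG,SY,dx,-.215,.09+dz),R),vel=.03)
b0=cams.grab_frame("top")
for y in (-.17,-.13,-.088):
    hit=bot.move_l(tcp(F(ORG,SY,dx,y,.09+dz),R),vel=.06,max_force=5)
    print(y,hit,status.current_force().round(2),status.current_torque().round(3),status.current_position().round(4))
    if hit: break
bot.wait(.1)
im=cams.grab_frame("top");cv2.imwrite("pics/top2.png",im[:,:,::-1]);cv2.imwrite("pics/side2.png",cams.grab_frame("side")[:,:,::-1])
# drum y shift: dark flange column profile in strip rows 200-207
for q in (b0,im): print(cv2.cvtColor(q,cv2.COLOR_RGB2GRAY)[198:205,200:245].mean(0).round().astype(int).tolist())
print(status.current_t())
E
```

```text
-0.17 False [ 1.38 -0.75 -0.99] [-0.088  0.766 -0.017] [ 0.6374 -0.154   0.079 ]
-0.13 False [-0.95 -0.17 -0.52] [-0.045  0.673 -0.001] [ 0.6339 -0.1139  0.0789]
-0.088 False [ 0.92 -0.37 -0.62] [-0.058  0.75  -0.013] [ 0.6304 -0.0721  0.0789]
[52, 54, 53, 52, 52, 48, 49, 54, 41, 65, 80, 88, 89, 89, 88, 86, 87, 89, 91, 95, 96, 94, 74, 53, 36, 40, 46, 32, 32, 33, 45, 61, 67, 66, 66, 66, 68, 69, 70, 69, 68, 73, 72, 76, 77]
[53, 53, 53, 51, 52, 47, 48, 52, 40, 64, 78, 87, 88, 87, 86, 84, 85, 88, 89, 93, 94, 92, 73, 52, 36, 39, 45, 31, 32, 32, 44, 61, 66, 66, 63, 65, 67, 68, 68, 68, 67, 70, 71, 76, 75]
15.35
```

Threaded: no contact force, and the drum hasn't moved. Lift, then withdraw.

```bash
python3 - <<'E'
from h import *
R=axes(SY,L45);dx,dz=-.0012,.0022
bot.move_l(tcp(F(ORG,SY,dx,-.088,.132),R),vel=.05)
bot.wait(.4);print(status.current_force().round(2),status.current_torque().round(3))
hit=bot.move_l(tcp(F(ORG,SY,-.17,-.088,.132),R),vel=.1,max_force=12);print(hit)
bot.wait(.3);print(status.current_force().round(2),status.current_t())
MID=np.array([.4506,.2875,0]);RY=.042;R2=axes(RY,np.radians(20))
for q in ((0,-.117,.19),(0,-.117,.085),(0,-.102,.085)):print(bot.ik(tcp(F(MID,RY,*q),R2),R2) is not None)
shoot("w_hang");v=cv2.imread("pics/w_hang.png");cv2.imwrite("pics/side3.png",cams.grab_frame("side")[:,:,::-1])
s=cv2.imread("pics/side3.png")[130:330,180:380]
o=np.zeros((400,800,3),np.uint8);o[:,:400]=cv2.resize(v,(400,400));o[:,400:]=cv2.resize(s,(400,400),interpolation=cv2.INTER_CUBIC);cv2.imwrite("pics/v6.png",o)
E
```

```text
[-0.81 -1.18 -1.94] [-0.308  0.989 -0.008]Traceback (most recent call last):
  File "<stdin>", line 5, in <module>
cell.IKError: the arm cannot follow that straight line within its joint ranges
```

The drum's weight shows on the wrist, about 1.3 N more. The straight exit hits a joint limit, so I'll ease the lean while withdrawing.

```bash
python3 - <<'E'
from h import *
dx=-.0012
MID=np.array([.4506,.2875,0]);RY=.042;R2=axes(RY,np.radians(20))
for q in ((0,-.117,.19),(0,-.117,.085),(0,-.102,.085)):print(bot.ik(tcp(F(MID,RY,*q),R2),R2) is not None)
for x,l,z in ((-.07,45,.132),(-.12,30,.14),(-.17,20,.19)):
    R=axes(SY,np.radians(l))
    print(x,bot.move_l(tcp(F(ORG,SY,x,-.088,z),R),vel=.08,rot=R))
bot.wait(.3);print(status.current_force().round(2),status.current_t())
shoot("w_hang");v=cv2.imread("pics/w_hang.png");cv2.imwrite("pics/side3.png",cams.grab_frame("side")[:,:,::-1])
s=cv2.imread("pics/side3.png")[130:330,180:380]
o=np.zeros((400,800,3),np.uint8);o[:,:400]=cv2.resize(v,(400,400));o[:,400:]=cv2.resize(s,(400,400),interpolation=cv2.INTER_CUBIC);cv2.imwrite("pics/v6.png",o)
# grey level stats for drum in wrist view: blue caps
im=v.astype(int);m=((im[...,0]-im[...,2]>25)&(im[...,0]-im[...,1]>15)).astype(np.uint8)
n,l,s,c=cv2.connectedComponentsWithStats(m);print([(c[i].round().tolist(),int(s[i,4])) for i in range(1,n) if s[i,4]>15])
E
```

```text
True
True
True
-0.07 False
-0.12 False
-0.17 False
[-0.22  0.32 -2.8 ] 19.8833
[([498.0, 55.0], 2092), ([270.0, 61.0], 1726), ([173.0, 65.0], 1642), ([339.0, 64.0], 1090), ([498.0, 181.0], 81), ([478.0, 184.0], 64), ([510.0, 194.0], 17), ([467.0, 199.0], 59), ([468.0, 219.0], 59), ([482.0, 233.0], 70), ([503.0, 232.0], 86)]
```

```bash
cat >> h.py <<'E'
def shaft(name,r0,r1,lo=225,mid=257,hi=290):
    from scipy.optimize import least_squares
    m=cams.camera_model("wrist");K=np.array(m["mtx"]);D=np.array(m["dist_coeffs"]);H=np.array(m["hand_eye"])
    g=cv2.GaussianBlur(cv2.cvtColor(cv2.imread(f"pics/{name}.png"),cv2.COLOR_BGR2GRAY),(3,5),0).astype(float);obs=[]
    for r in range(r0,r1,4):
        gr=np.abs(np.gradient(g[r]))
        for k in (lo+np.argmax(gr[lo:mid]),mid+np.argmax(gr[mid:hi])):
            obs.append((k+.5*(gr[k-1]-gr[k+1])/(gr[k-1]-2*gr[k]+gr[k+1]-1e-9),r))
    u=cv2.undistortPoints(np.array(obs).reshape(-1,1,2),K,D).reshape(-1,2)
    V=np.c_[u,np.ones(len(u))]@H[:3,:3].T;C=H[:3,3]
    def res(t):
        a=np.array([1,t[2],t[3]]);n=np.cross(V,a/np.linalg.norm(a));n/=np.linalg.norm(n,axis=1)[:,None]
        return np.abs(n@(np.array([0,t[0],t[1]])-C))-.005
    f=least_squares(res,[0,-.019,0,0],loss="soft_l1",f_scale=.0003)
    return f.x,np.array(obs)
E
python3 - <<'E'
from h import *
x,o=shaft("w_hang",100,180);print(x.round(4),o[:,0].round(1))
# caps distance along tool x: cap row centroids with depth ~ shaft depth
d=np.load("pics/w_hang.npz");cm=wcam("w_hang")
for px in ((270,61),):
    c,v=ray(cm,px);a=d["R"].T@v;o=d["R"].T@(c-d["p"]);
    for z in (-.04,-.06):
        t=(z-o[2])/a[2];print("cap at tool",(o+t*a).round(3))
g=cv2.cvtColor(cv2.imread("pics/w_hang.png"),cv2.COLOR_BGR2GRAY);print(g[0:200:4,250:262].mean(1).round().astype(int).tolist())
E
```

```text
[ 0.0002 -0.017  -0.0045 -0.0097] [241.8 268.7 241.8 268.3 241.9 268.4 241.9 268.6 242.  268.7 242.1 268.7
 242.1 268.7 242.1 268.6 242.2 268.7 242.4 268.4 242.4 268.4 242.4 268.3
 242.4 268.4 242.7 268.4 242.8 268.3 242.8 268.4 242.7 268.3 242.8 268.3
 242.8 268.1 242.8 268. ]
cap at tool [ 0.081  0.004 -0.04 ]
cap at tool [ 0.079  0.004 -0.06 ]
[126, 126, 128, 98, 93, 97, 98, 101, 96, 62, 29, 50, 58, 58, 58, 58, 58, 43, 102, 133, 134, 154, 171, 178, 178, 178, 178, 178, 179, 177, 176, 179, 179, 179, 179, 180, 180, 180, 180, 180, 179, 179, 179, 179, 179, 177, 180, 180, 180, 142]
```

```bash
python3 - <<'E'
from h import *
MID=np.array([.4506,.2875,0]);RY=.042;R=axes(RY,np.radians(20));T=lambda y,z:F(MID,RY,0,y,z)+.017*R[:,2]
bot.move_l(T(-.116,.19),vel=.15,rot=R);bot.wait(.3)
f0=status.current_force();print(f0.round(2),status.current_t())
print("down",bot.move_l(T(-.116,.105),vel=.1,max_force=6))
print("down",bot.move_l(T(-.116,.0845),vel=.03,max_force=5),status.current_position()-T(-.116,.0845),status.current_force().round(2))
bot.wait(.2);print("slide",bot.move_l(T(-.092,.0845),vel=.02,max_force=6),(status.current_position()-T(-.102,.0845)).round(4),status.current_force().round(2),status.current_torque().round(2),status.current_t())
shoot("w_seat");print(shaft("w_seat",120,180)[0].round(4))
E
```

```text
[-1.25 -0.07 -1.91] 22.1583
down False
down False [0.00049499 0.00012345 0.00029595] [ 0.92  0.72 -0.51]
slide True [ 0.0007 -0.0043  0.0002] [ 1.72 -0.04  0.78] [-0.13  0.12 -0.  ] 24.85
[-0.0063  0.0768  0.1331 -2.2171]
```

```bash
python3 - <<'E'
from h import *
MID=np.array([.4506,.2875,0]);RY=.042;R=np.array(status.current_tcp_rot());y=F(0*MID,RY,0,1,0)
for k in range(3):
    p=np.array(status.current_position());h=bot.move_l(p+.012*y,vel=.02,max_force=10)
    q=np.array(status.current_position());print(h,((q-p)@y).round(4),status.current_force().round(2))
    if h and (q-p)@y<.002: break
bot.wait(.2);shoot("w_seat")
for n in("top","side"):cv2.imwrite(f"pics/{n}4.png",cams.grab_frame(n)[:,:,::-1])
a=cv2.imread("pics/w_seat.png");b=cv2.imread("pics/top4.png")[215:285,75:195];c=cv2.imread("pics/side4.png")[260:360,215:315]
v=np.zeros((600,800,3),np.uint8);v[:300,:400]=cv2.resize(a,(400,300));v[:300,400:]=cv2.resize(b,(400,300),interpolation=cv2.INTER_CUBIC);v[300:,:300]=cv2.resize(c,(300,300),interpolation=cv2.INTER_CUBIC)
cv2.imwrite("pics/v7.png",v);print(status.current_t(),status.current_position())
E
```

```text
True -0.0001 [-0.08 -0.86  1.85]
25.5833 [0.46149809 0.18139385 0.06852933]
```

View pics/v7.png

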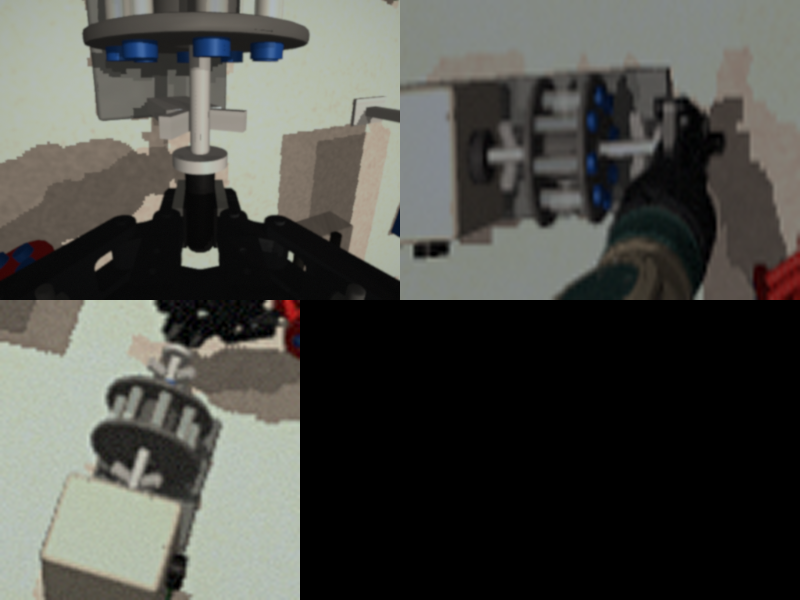

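The last picture shows the drum hanging between the saddles. The shaft lies in both V notches, and its tip meets the disc at top panel (487,155). Releasing and backing off.

```bash
python3 - <<'E'
from h import *
R=np.array(status.current_tcp_rot());p=np.array(status.current_position())
a=cv2.cvtColor(cv2.imread("pics/top4.png"),cv2.COLOR_BGR2GRAY)
jaws.open_gripper();bot.wait(.3)
b=cams.grab_frame("top");s=cams.grab_frame("side")
bot.move_l(p-.12*R[:,2],vel=.12);bot.wait(.3);shoot("w_end")
c=cams.grab_frame("top");cv2.imwrite("pics/top5.png",c[:,:,::-1]);s2=cams.grab_frame("side");cv2.imwrite("pics/side5.png",s2[:,:,::-1])
b=cv2.cvtColor(b,cv2.COLOR_RGB2GRAY);c=cv2.cvtColor(c,cv2.COLOR_RGB2GRAY)
# tip/disc/drum region before, after opening, after retreat
for q in (a,b,c): print(q[249:253,92:142].mean(0).round().astype(int).tolist())
s0=cv2.cvtColor(cv2.imread("pics/side4.png"),cv2.COLOR_BGR2GRAY)
for q in (s,s2): print("side diff",np.abs(cv2.cvtColor(q,cv2.COLOR_RGB2GRAY).astype(int)-s0)[290:330,240:290].mean())
# handle ends in wrist view at z=.085
cm=wcam("w_end");MID=np.array([.4506,.2875,0])
g=cv2.cvtColor(cv2.imread("pics/w_end.png"),cv2.COLOR_BGR2GRAY);print("pred grip px, collar, tip",proj(cm,[F(MID,.042,0,y,.085) for y in (-.106,-.081,-.075,.069)]).round(1).tolist())
print(g[:,252:260].mean(1).round().astype(int)[::4].tolist(),status.current_t(),status.current_force().round(2))
E
```

```text
[45, 41, 39, 34, 38, 42, 42, 34, 10, 63, 96, 100, 103, 104, 109, 114, 114, 112, 109, 94, 82, 63, 32, 32, 39, 44, 62, 72, 76, 77, 77, 78, 78, 78, 74, 72, 72, 66, 34, 28, 32, 22, 40, 64, 68, 78, 84, 87, 90, 90]
[45, 42, 38, 32, 38, 41, 43, 34, 10, 62, 94, 99, 103, 104, 108, 113, 115, 112, 109, 101, 86, 61, 34, 33, 40, 49, 68, 77, 78, 77, 76, 78, 78, 76, 72, 72, 72, 70, 37, 30, 36, 22, 37, 48, 49, 77, 85, 82, 82, 83]
[46, 41, 38, 32, 38, 42, 42, 33, 12, 61, 93, 98, 101, 103, 107, 112, 113, 111, 108, 100, 84, 61, 33, 31, 39, 49, 67, 76, 77, 77, 76, 77, 78, 75, 72, 72, 71, 70, 36, 31, 36, 23, 36, 48, 49, 76, 86, 82, 81, 73]
side diff 3.893
side diff 5.353
pred grip px, collar, tip [[255.9, 187.3], [255.9, 155.7], [255.9, 147.8], [255.6, -67.8]]
[51, 56, 58, 58, 58, 57, 58, 58, 57, 57, 57, 57, 57, 57, 57, 56, 72, 80, 50, 33, 35, 58, 98, 129, 132, 132, 131, 131, 128, 130, 131, 128, 130, 131, 130, 130, 129, 70, 143, 143, 30, 18, 18, 17, 18, 16, 16, 12, 8, 6, 5, 6, 5, 5, 7, 137, 150, 149, 150, 152, 151, 151, 150, 149, 151, 151, 152, 152, 151, 152, 152, 151, 152, 151, 151, 151, 151, 150, 150, 150, 150, 149, 149, 149, 149, 148, 77, 6, 6, 6, 6, 6, 6, 6, 6, 6] 28.2833 [-0.18  0.35  0.58]
```

```bash
python3 - <<'E'
from h import *
b=look(np.array([.447,.350,.36]),(.447,.353,.085));print(b[1].round(2),b[2][:3,3].round(3))
bot.move_j(b[1]);bot.wait(.3);shoot("w_tip");cm=wcam("w_tip")
g=cv2.cvtColor(cv2.imread("pics/w_tip.png"),cv2.COLOR_BGR2GRAY).astype(np.float32)
y=F(np.zeros(3),.042,0,1,0)
ss=np.arange(-.03,.03,.001)
for dx in (-.004,0,.004,.012):
    P=np.array([np.array([.4478+dx,.3575,.089])+s*y for s in ss]);q=proj(cm,P).astype(np.float32)
    print(dx,cv2.remap(g,q[:,:1],q[:,1:],cv2.INTER_LINEAR).ravel().round().astype(int).tolist())
print(status.current_t())
E
```

```text
[ 0.36  0.08 -0.36  1.03  0.28  1.95] [0.447 0.323 0.201]
-0.004 [94, 94, 94, 93, 93, 93, 93, 94, 96, 97, 97, 95, 94, 96, 98, 97, 97, 96, 95, 96, 95, 95, 95, 95, 96, 96, 96, 96, 90, 72, 49, 39, 41, 42, 42, 42, 42, 42, 43, 39, 34, 27, 21, 27, 38, 50, 68, 90, 107, 119, 127, 130, 131, 132, 132, 132, 132, 132, 132, 133]
0 [130, 130, 129, 130, 129, 130, 129, 129, 130, 129, 129, 129, 129, 130, 129, 130, 129, 129, 129, 129, 130, 129, 129, 130, 129, 129, 129, 129, 125, 102, 68, 46, 46, 49, 49, 49, 49, 49, 48, 46, 40, 31, 21, 26, 36, 46, 62, 83, 102, 116, 124, 129, 131, 132, 132, 132, 132, 132, 132, 132]
0.004 [80, 80, 80, 80, 79, 78, 75, 78, 85, 90, 93, 93, 92, 91, 91, 92, 91, 87, 79, 78, 79, 78, 77, 74, 70, 68, 68, 68, 65, 52, 37, 33, 38, 40, 40, 40, 40, 41, 40, 38, 34, 26, 19, 24, 34, 44, 58, 78, 99, 114, 123, 129, 131, 132, 132, 133, 132, 132, 132, 132]
0.012 [74, 72, 70, 66, 64, 60, 56, 64, 85, 99, 101, 102, 100, 100, 101, 101, 101, 94, 80, 71, 67, 64, 65, 65, 64, 64, 64, 64, 63, 60, 50, 36, 31, 30, 30, 30, 30, 30, 31, 30, 27, 21, 15, 22, 33, 41, 52, 71, 94, 110, 121, 128, 130, 132, 132, 132, 132, 132, 132, 132]
29.2583
```

The shaft runs straight into the disc with no visible gap, and the robot is clear. Handing in.

```bash
python3 -c "
from cell import ticket;print(ticket.hand_in())"
```

```text
the job is handed in; nothing more can be done
None
```

The drum hangs on the axle between the rotator's two saddles, the axle's tip is flush against the drive disc, the gripper is clear, and the job was handed in at about 29 s of the 58 s allowed (the hand-in returned no verdict).

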